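# Wind the lantern clockwork exactly two turns and release its brake

### The arm

A 6-joint arm with a two-finger parallel gripper is mounted at the origin on the work surface. World frame = base frame: x ahead of the robot, y to its left, z up, the work surface at z = 0. Lengths are in mm, angles in rad, forces in N, time in s.
With the tool pointing down it reaches from about 350 to 775 mm from the base axis. Payload 7.3 kg.
Tool frame: the origin (TCP) lies at the very end of the fingers, on their centre line; the grasp point (between the pads) lies 19 mm behind it (bot.tcp_to_grasp is the distance from the TCP to the grasp point, in mm); z points along the fingers, y is the direction in which the jaws open and shut (so a half turn about z gives the same grasp; the last joint's range is limited). The gripper opens to 92 mm and grips with 3 to 60 N. Pads are 19 mm wide; open, the fingers measure 130 mm over their backs; the gripper's body (75 mm by 190 mm) begins 47 mm behind the grasp point.
Start: joints at [-1.402, 0.342, 1.524, -0, 1.275, -0.146], TCP at [162.577, -499.217, 188.241] pointing down, gripper open.
Joint ranges: [-2.53, 2.53], [-0.77, 2.02], [0.04, 2.7], [-1, 4.14], [0.28, 2.66], [-3.11, 3.11]. Speed limits (rad/s): [2.57, 2.57, 3.14, 3.14, 3.14, 3.14].

### API

Orientations are given as [roll, pitch, yaw] about the fixed x, y, z axes, in that order (R = Rz(yaw) Ry(pitch) Rx(roll)).
In Python, from plant import bot gives the robot as it stands. The module is installed in compiled form; this text tells all that it offers.
- The arm moves only by the tool carry_out, never from a script. Its argument "motion" is a list of rows, each a list of 5 numbers: the closure, from 0 (fully open) to 1 (shut), then the shift along the tool's x, y, z in mm, then the turn about the tool's z in degrees. In form: [[claw, dx, dy, dz, spin], ...]. A call has 1 to 10 rows; each row is the pose to reach, as a shift and turn from the pose measured when the call began, along the tool's axes at that moment; what a row does not reach only later rows make up. A row lasts 1/8 s, in which the tool goes at most 62.5 mm and 10.7 degrees, less where a joint would pass 70% of its speed; a pose out of reach is approached as far as the arm can. A call with a gripper value outside its range is refused whole. The fingers move at their own pace and stop on an object; the grip force is fixed at half the most. Time passes only in rows, so rows that repeat a pose let the fingers close. It gives the time, the measured TCP pose, the force and the opening at its end, in the units of the state.
- bot.get_obs(): the state, without advancing time (a new reading comes with each control period).
- bot.capture(name): name is "side" or "top" or "wrist"; returns a dict with "color" (480x640x3 uint8, red, green, blue), "depth" (480x640 float32, mm along the optical axis (not along the pixel's ray), 0 where there is no reading), "K" (3x3 intrinsics, pixels), "camera_from_world" (4x4, takes a point from world to camera coordinates). Camera axes: x right, y down, z forward; pixel columns grow to the right and rows downward; lengths in mm; the calibration is good to about 2 mm. A picture is of the moment at which its call begins.
- bot.close_job(): hands the job in, once; it reports no verdict.
The state is a dict: "time": time; "joint_positions": joint angles; "dq": joint speeds; "tau": joint torques, N m; "tool_pos": TCP position; "tcp_rot": TCP orientation; "contact_force": force on the tool from outside, world axes, zero at the start; "moment": the same for the moment, N m; "grip_width": finger opening in mm.
Only numpy, scipy, OpenCV 4.12 (cv2) and the standard library are available. Lean on these libraries where they do the work, as an engineer would, in place of code of your own. Each camera call takes 0.05 s, during which the arm holds its last target.

### The job

Wind the lantern's clockwork: turn its crank clockwise (seen from above) until you feel the mainspring take hold, then give it exactly two full turns from that point and let go of the crank. Then push the brake tab all the way along its slot to the other end so that the lantern can run. Work gently, force nothing, and leave everything else where it is.

Things in the scene. Friction and masses are not known exactly. Their poses are not given: they have to be found in the camera images.
- winder: Clockwork base of a festival lantern: wooden box screwed to the shelf, 180 (x) x 300 (y) x 90 mm high, origin at the centre of its underside, z up, yaw varies. On its flat top: a crank in the +y half, a brass turntable disc (104 mm across, 12 mm high, centre x +30, y -75 mm) with a dish on it, and a brake tab near the -x edge in the -y half. Nothing on it shows how far it is wound.
- crank_axis (a point): Point on the crank's vertical axis, level with the box's top (box frame x 0, y +70, z 90 mm). Axes as the box. The crank winds clockwise seen from above. It first turns almost freely (under 1 N at the knob) for an unknown 50 to 245 degrees, then meets the mainspring and from there resists steadily with about 7 N at the knob. It stays where it is left and does not spring back.
- knob: The crank's black upright hand knob, a cylinder 24 mm across, 45 mm tall, 45 mm from the crank axis; starts at any angle. It stands 24 to 69 mm above the box's top (origin: centre of its lower end); crank arm and hub lie lower than 24 mm. It spins freely on its own pin, so a gripper can go round without turning.
- nut (a joint): Travel (m) of a small nut on the winding screw, hidden inside the box: 0 at the start, +0.0002 for each full turn wound into the mainspring. Idle turning before the spring takes hold does not move it. Readings are far too coarse (noise of some 0.5 mm) to count turns with; go by feel.
- brake_tab (a point): Centre of the top edge of the brake tab, an upright aluminium plate 24 (x) x 10 (y) mm standing 26 mm above the box's top. It slides in a straight slot along the box's +y direction and stays where it is left. Sliding takes about 2.5 N. Axes as the box.
- brake (a joint): Travel of the brake tab (m): 0 = held (start), 0.045 = run (end of the slot, a hard stop), growing towards the box's +y.
- jar: Empty glass jar, 80 mm across, 100 mm high, upright beside the box's +y end; bystander. Origin under its centre.
- dish: Small white dish, 72 mm across, 22 mm high, on the brass turntable; bystander. Origin under its centre.
- tong: Stainless serving tong lying flat along the box's far (+x) side, 250 mm long; bystander. Origin near its middle.
- lantern_handle: Red plastic lantern handle with a hooked end, 260 mm long, lying flat between the robot and the box; bystander. Origin where the grip meets the rod.
- torch: Grey hand torch, 160 mm long, lying to the robot's right; bystander. Origin under its middle.
- tin0: Octagonal metal mooncake tin, 160 mm across, 43 mm thick, standing upright in the rack's slot nearest the robot's centre line (white plastic rack, robot's left); bystander. Origin under its centre.
- tin1: Octagonal metal mooncake tin, 160 mm across, 43 mm thick, standing upright in the middle slot (white plastic rack, robot's left); bystander. Origin under its centre.
- tin2: Octagonal metal mooncake tin, 160 mm across, 43 mm thick, standing upright in the outermost slot (white plastic rack, robot's left); bystander. Origin under its centre.

How it is judged (in metres and radians):
On the way, in this order (a step that is already met when the one before it is completed fails the run):
1. the mainspring is wound two full turns, within a twelfth of a turn, and the crank is let go (value of joint nut between 0.000383333 and 0.000416667 m and contact force between the fingers and knob below 0.5 N and distance between the grasp point and knob above 0.06 m), for 0.2 s.
2. the brake tab is at the run end of its slot (value of joint brake above 0.042 m), for 0.2 s.
At the end, for the whole second after the job is handed in: The mainspring has been wound 2 turns, within a twelfth of a turn (30 degrees), counted from where it took hold; the brake tab is within 3 mm of the run end of its slot; nothing else has been disturbed (value of joint nut between 0.000383333 and 0.000416667 m and value of joint brake above 0.042 m); the robot touches nothing.
It fails at once if a bystander is pushed more than 25 mm (distance of any of jar, dish, tong, lantern_handle, torch, tin0, tin1, tin2 from where it was at the start of the episode above 0.025 m).
It fails at once if the lantern base (its box or brake tab) is pressed with more than 30 N (contact force between the fingers and winder above 30 N).
It fails at once if the crank knob is squeezed or pushed with more than 150 N (contact force between the fingers and knob above 150 N).
It also fails if it takes over 72 s, if anything falls off the work surface, if the arm or the gripper's body presses on something with over 40 N, if the wrist force passes 120 N, or if a joint passes its speed limit or range.

## Working session

There is one attempt and no reset: what is moved stays moved. The work goes in short steps, Python scripts to look and compute and a tool call to move; the robot and the scene stay as the last step left them, time stands still between calls to the robot, and variables do not carry over. Pictures are saved under pics/ and viewed, and the job is handed in when it is done.

Besides the shell and the picture viewer there is one more tool, called after "Call:" as name(argument=value, ...), one argument or row to a line, values as JSON. carry_out: Moves the arm, as the interface text tells. Its arguments: {"type":"object","properties":{"motion":{"type":"array","items":{"type":"array","items":{"type":"number"}}}},"required":["motion"]}

```bash
mkdir -p pics; ls; python3 - <<'E'
from plant import bot
import cv2
o=bot.get_obs()
for k,v in o.items(): print(k,v)
import numpy as np
for n in ["side","top","wrist"]:
    c=bot.capture(n); cv2.imwrite(f"pics/{n}0.png",c["color"][:,:,::-1]); np.savez(f"{n}0.npz",**c)
    print(n,c["K"].tolist(),np.round(c["camera_from_world"],3).tolist())
E
```

```text
pics
time 0.0
joint_positions [-1.40196303e+00  3.42747950e-01  1.52505049e+00 -1.85349904e-05
  1.27539557e+00 -1.46004364e-01]
dq [0.0008116  0.00010627 0.00046434 0.00033633 0.00204517 0.00126387]
tau [-1.21436555e-03 -4.31245637e+01 -2.44223785e+01  7.15371617e-02
  5.58959472e-02 -1.60667018e-04]
tool_pos [ 162.50329932 -498.70792204  187.52024246]
tcp_rot [-3.14000575e+00 -2.15440666e-04  3.14842904e-01]
contact_force [0.04629045 0.28239467 1.2740519 ]
moment [-0.0215144  -0.02468273  0.0242549 ]
grip_width 91.59147354322616
side [[506.89383334711965, 0.0, 317.18159784871415], [0.0, 506.89383334711965, 242.6722328875871], [0.0, 0.0, 1.0]] [[-0.853, -0.523, 0.003, 543.327], [-0.388, 0.629, -0.673, 234.486], [0.35, -0.575, -0.739, 1269.842], [0.0, 0.0, 0.0, 1.0]]
top [[601.6593641240479, 0.0, 323.45196011866966], [0.0, 601.6593641240479, 245.78576868869533], [0.0, 0.0, 1.0]] [[0.017, -1.0, 0.0, 75.16], [-0.98, -0.017, -0.197, 596.685], [0.197, 0.003, -0.98, 1588.284], [0.0, 0.0, 0.0, 1.0]]
wrist [[425.13441206190384, 0.0, 322.7221441094786], [0.0, 425.13441206190384, 242.08835397323094], [0.0, 0.0, 1.0]] [[0.309, -0.951, -0.002, -524.204], [-0.91, -0.296, 0.291, -36.789], [-0.277, -0.089, -0.957, 390.554], [0.0, 0.0, 0.0, 1.0]]
```

View pics/top0.png

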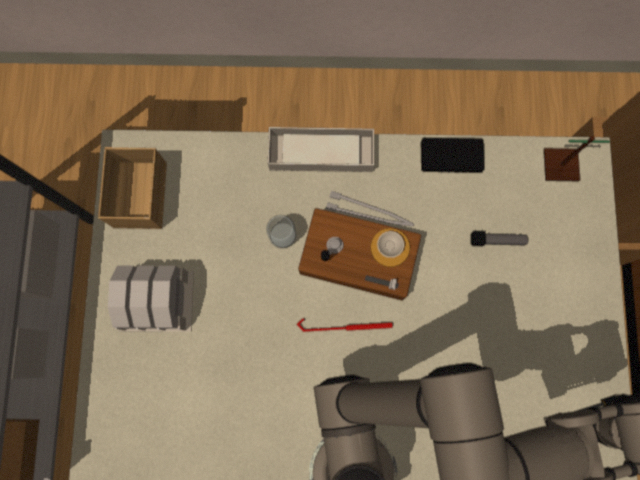

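View pics/side0.png

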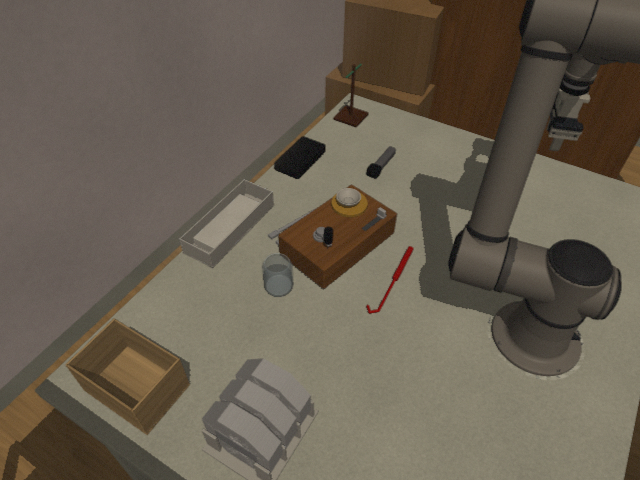

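The top view shows the box near (362,253), knob near (326,254), hub (334,243), disc (391,246) and brake tab (392,284). Next I measure these.

```bash
cat > h.py <<'E'
import numpy as np,cv2
def load(f):
    d=np.load(f); return {k:d[k] for k in d}
def world(c):
    K=c["K"];T=np.linalg.inv(c["camera_from_world"]);D=c["depth"].astype(float)
    v,u=np.mgrid[:480,:640]
    P=np.stack([(u-K[0,2])/K[0,0]*D,(v-K[1,2])/K[1,1]*D,D],-1)
    return P@T[:3,:3].T+T[:3,3]
def plane(c,uv,z):
    K=c["K"];T=np.linalg.inv(c["camera_from_world"]);uv=np.atleast_2d(uv).astype(float)
    d=np.c_[(uv-K[[0,1],[2,2]])/K[0,0],np.ones(len(uv))]@T[:3,:3].T
    return T[:3,3]+d*((z-T[2,3])/d[:,2])[:,None]
E
python3 - <<'E'
from h import *
for n in ["top","side"]:
    c=load(n+"0.npz");W=world(c)
    R=(c["depth"]>0)&(W[...,0]>380)&(W[...,0]<750)&(abs(W[...,1])<250)
    z=W[...,2]
    m=R&(z>80)&(z<100)
    # biggest component
    k,l,s,_=cv2.connectedComponentsWithStats(m.astype(np.uint8)); i=1+s[1:,4].argmax()
    P=W[l==i]; print(n,"top z",np.median(P[:,2]))
    hull=cv2.convexHull(P[:,:2].astype(np.float32)); r=cv2.minAreaRect(hull); print(r,cv2.boxPoints(r).round(1).tolist())
    # colours
    hsv=cv2.cvtColor(c["color"],cv2.COLOR_RGB2HSV)
    near=R&(z>95)
    for lo,hi in [(105,125),(130,175)]:
        q=R&(z>lo)&(z<hi); 
        k,l,s,_=cv2.connectedComponentsWithStats(q.astype(np.uint8))
        for j in range(1,k):
            if s[j,4]>5: p=W[l==j]; print(lo,s[j].tolist(),p.mean(0).round(1),p.min(0).round(1),p.max(0).round(1),c["color"][l==j].mean(0).round())
    x0,y0,x1,y1=(290,195,440,310) if n=="top" else (250,160,420,310)
    cv2.imwrite(f"pics/{n}crop.png",cv2.resize(c["color"][y0:y1,x0:x1,::-1],None,fx=4.5 if n=="top" else 4,fy=4.5 if n=="top" else 4,interpolation=cv2.INTER_CUBIC)[:600,:800])
E
```

```text
top top z 89.97250108652406
((576.1934814453125, -12.252120971679688), (300.40863037109375, 181.06134033203125), 76.52345275878906) [[453.20001220703125, -137.1999969482422], [629.2000122070312, -179.39999389648438], [699.2000122070312, 112.69999694824219], [523.2000122070312, 154.89999389648438]]
105 [376, 229, 32, 32, 514] [593.6 -92.2 114.3] [ 550.5 -137.1  105. ] [634.7 -54.5 125. ] [156. 137. 113.]
105 [328, 238, 13, 17, 112] [587.8  58.4 112.8] [563.4  41.2 105.5] [606.6  72.9 124.5] [125. 115. 106.]
105 [390, 259, 4, 5, 6] [547.3 -95.5 107.2] [542.1 -99.2 105.3] [552.5 -91.7 110.5] [168. 118.  45.]
105 [380, 261, 4, 3, 7] [545.  -68.5 107.1] [541.9 -73.  105.8] [547.4 -65.2 109.6] [164. 114.  44.]
105 [391, 279, 5, 9, 36] [487.8 -98.6 114.7] [ 477.4 -103.8  109.8] [498.8 -93.1 120.8] [153. 140. 127.]
130 [321, 249, 9, 11, 79] [553.5  81.  155.7] [542.1  70.2 131.7] [568.1  91.  166. ] [31. 24. 20.]
side top z 89.45452023657879
((572.8877563476562, -10.030197143554688), (304.89617919921875, 182.00270080566406), 76.07818603515625) [[447.8999938964844, -136.10000610351562], [624.5, -179.89999389648438], [697.9000244140625, 116.0], [521.2000122070312, 159.8000030517578]]
105 [336, 188, 27, 18, 320] [591.3 -95.5 115.6] [ 554.5 -125.9  105.1] [622.8 -54.1 124.7] [129. 121. 106.]
105 [378, 207, 9, 8, 43] [484.9 -95.  112.2] [ 472.9 -105.3  105.5] [497.8 -89.4 119. ] [107. 100.  92.]
105 [316, 227, 17, 19, 103] [576.4  71.2 113.8] [540.4  44.8 105.3] [604.   95.5 124.8] [79. 74. 70.]
130 [324, 226, 10, 15, 116] [550.7  87.9 149.8] [539.7  71.7 130. ] [564.6  97.5 165. ] [25. 22. 20.]
```

Call:
carry_out(
  motion=[
    [0, 40, -31, -30, 3],
    [0, 90, -70, -60, 6],
    [0, 140, -110, -72, 9],
    [0, 190, -149, -72, 12],
    [0, 235, -184, -72, 15],
    [0, 280, -219, -72, 18],
    [0, 325, -254, -72, 18],
    [0, 370, -290, -72, 18],
    [0, 415, -325, -72, 18],
    [0, 460, -360, -72, 18],
  ],
)

```text
time: 1.4
tool_pos: [489.2, -12.4, 260.1]
tcp_rot: [-3.141, 0.0, 0.001]
contact_force: [0.3, -0.4, 0.3]
grip_width: 91.7
```

```bash
python3 - <<'E'
from plant import bot
o=bot.get_obs();print(o["time"],o["tool_pos"],o["tcp_rot"],o["contact_force"],o["joint_positions"])
E
```

```text
1.4 [489.16316258 -12.42014804 260.08132534] [-3.14067554e+00  2.83505373e-04  7.84104918e-04] [ 0.316125   -0.39820931  0.2764756 ] [-1.82788475e-01  2.27434444e-01  1.48440862e+00  8.58419263e-04
  1.43019580e+00  1.38710339e+00]
```

Call:
carry_out(
  motion=[
    [0, 30, -45, 0, 0],
    [0, 64, -93, 0, 0],
    [0, 64, -93, 0, 0],
    [0, 64, -93, 0, 0],
  ],
)

```text
time: 1.9
tool_pos: [552.6, 80.5, 259.6]
tcp_rot: [-3.141, 0.002, 0.001]
contact_force: [0.1, -1.2, -0.2]
grip_width: 91.7
```

```bash
python3 - <<'E'
from plant import bot
import numpy as np,cv2
o=bot.get_obs();print(o["time"],o["tool_pos"],o["tcp_rot"],o["contact_force"])
for n in ["wrist"]:
    c=bot.capture(n); cv2.imwrite(f"pics/{n}1.png",c["color"][:,:,::-1]); np.savez(f"{n}1.npz",**c)
from h import *
W=world(c);z=W[...,2];D=c["depth"]>0
for lo,hi in [(150,166),(112,122)]:
    k,l,s,_=cv2.connectedComponentsWithStats((D&(z>lo)&(z<hi)).astype(np.uint8))
    for j in range(1,k):
        if s[j,4]>40:
            p=W[l==j]; print(lo,s[j].tolist(),np.median(p,0).round(1),p.min(0).round(1),p.max(0).round(1),c["color"][l==j].mean(0).round(), cv2.minEnclosingCircle(p[:,:2].astype(np.float32)))
E
```

```text
1.9 [552.62053181  80.4960367  259.62134648] [-3.14114035e+00  1.68722441e-03  1.45419495e-03] [ 0.10361913 -1.21089231 -0.24369957]
150 [303, 205, 33, 33, 853] [556.1  83.1 158.4] [543.9  71.6 150.1] [566.7  94.8 160.6] [37. 35. 34.] ((555.0518798828125, 83.10002136230469), 11.879742622375488)
112 [500, 126, 83, 83, 3032] [588.8 -98.6 116.1] [ 557.9 -121.8  112. ] [621.2 -57.6 122. ] [134. 128. 111.] ((590.0731811523438, -89.87289428710938), 32.80809783935547)
112 [334, 146, 35, 35, 897] [592.3  57.9 113.5] [578.7  44.3 112. ] [605.6  71.5 115.8] [179. 175. 163.] ((592.0907592773438, 57.77084732055664), 13.841726303100586)
112 [307, 196, 26, 9, 42] [565.4  82.7 119.2] [560.4  73.  112.6] [566.8  93.  122. ] [27. 22. 18.] ((561.0609130859375, 82.99472045898438), 10.063995361328125)
112 [517, 272, 21, 27, 324] [488.5 -95.9 115.2] [ 475.3 -103.5  112.1] [499.9 -89.4 117.6] [121. 117. 107.] ((487.6096496582031, -96.93284606933594), 12.341302871704102)
```

View pics/wrist1.png

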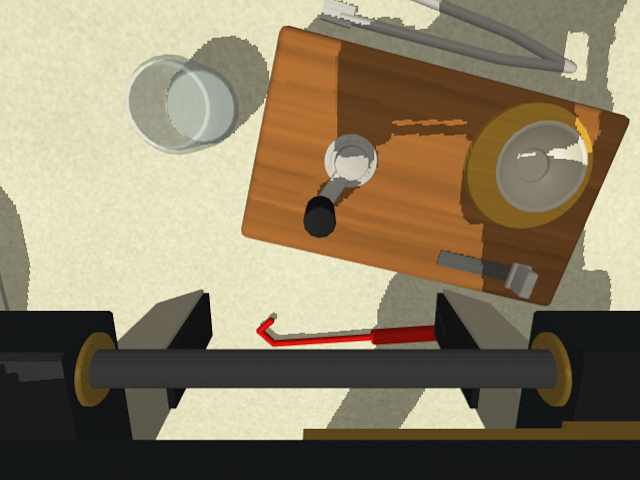

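Wrist view: knob at (319,217), hub at (351,160), tab at (520,280), all clear. I'll descend over the knob and grip.

Call:
carry_out(
  motion=[
    [0, 2.5, -2.5, 30, 0],
    [0, 2.5, -2.5, 60, 0],
    [0, 2.5, -2.5, 90, 0],
    [0, 2.5, -2.5, 115, 0],
    [0, 2.5, -2.5, 132, 0],
    [0, 2.5, -2.5, 132, 0],
    [0.5, 2.5, -2.5, 132, 0],
    [0.6, 2.5, -2.5, 132, 0],
    [0.7, 2.5, -2.5, 132, 0],
    [1, 2.5, -2.5, 132, 0],
  ],
)

```text
time: 3.2
tool_pos: [555.0, 82.6, 128.3]
tcp_rot: [-3.141, 0.001, 0.0]
contact_force: [-0.2, -0.2, -0.3]
grip_width: 56.6
```

Call:
carry_out(
  motion=[
    [1, 0, 0, 0, 0],
    [1, 0, 0, 0, 0],
    [1, 0, 0, 0, 0],
    [1, 0, 0, 0, 0],
  ],
)

```text
time: 3.7
tool_pos: [555.0, 82.6, 128.2]
tcp_rot: [-3.141, 0.001, 0.0]
contact_force: [0.4, -0.4, 0.3]
grip_width: 16.1
```

```bash
python3 - <<'E'
from plant import bot
import numpy as np,cv2
c=bot.capture("wrist"); cv2.imwrite("pics/wrist2.png",c["color"][:,:,::-1])
o=bot.get_obs();print(o["time"],o["tool_pos"],o["grip_width"],o["contact_force"])
c=bot.capture("side"); cv2.imwrite("pics/side2.png",cv2.resize(c["color"][130:310,230:430,::-1],None,fx=3,fy=3,interpolation=cv2.INTER_CUBIC))
E
```

```text
3.75 [554.99150685  82.54660568 128.24611962] 12.191844788994548 [-0.24233102  0.25997363  0.48470438]
```

View pics/wrist2.png

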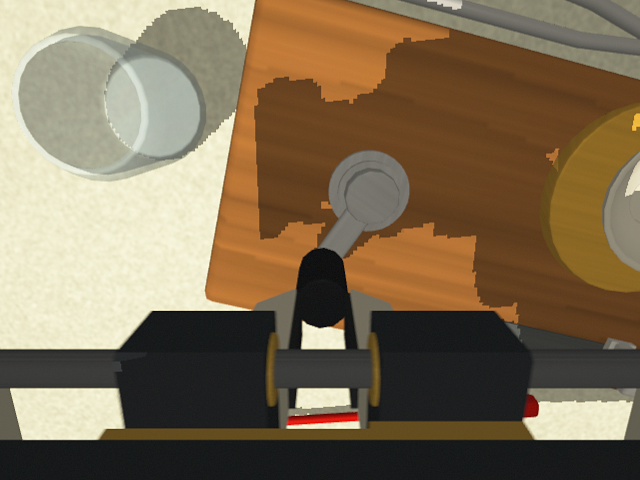

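View pics/side2.png

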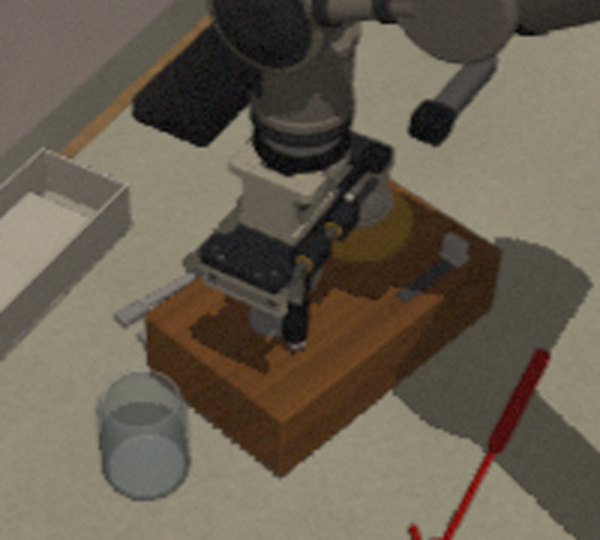

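```bash
python3 - <<'E'
from plant import bot
import numpy as np,cv2
c=bot.capture("wrist"); cv2.imwrite("pics/wrist3.png",c["color"][200:480,160:480,::-1].repeat(2,0).repeat(2,1))
np.savez("wrist3.npz",**c)
o=bot.get_obs();print(o["time"],o["tool_pos"],o["grip_width"],o["contact_force"])
from h import *
W=world(c)
for u,v in [(322,255),(322,275),(322,290),(322,305),(322,318),(305,300),(340,300),(280,300),(370,300),(265,300),(385,300)]: print(u,v,W[v,u].round(1),c["color"][v,u])
E
```

```text
3.85 [555.00798532  82.55250121 128.27984943] 4.400726365713999 [ 0.47500128 -0.24238263 -0.51284675]
322 255 [566.9  82.8 127.6] [14 16 16]
322 275 [566.8  82.8 154.1] [17 18 19]
322 290 [561.6  82.8 158.2] [18 21 21]
322 305 [555.   82.8 158.9] [21 19 20]
322 318 [549.   82.8 159.1] [20 20 21]
305 300 [564.8  89.2 175.1] [79 76 66]
340 300 [565.1  75.9 175.8] [59 59 49]
280 300 [565.5  98.6 176.7] [114 109  92]
370 300 [525.8  54.1  90.4] [120 108  89]
265 300 [525.4 117.2  89.5] [187 118  52]
385 300 [525.6  45.1  89.9] [161 102  49]
```

View pics/wrist3.png

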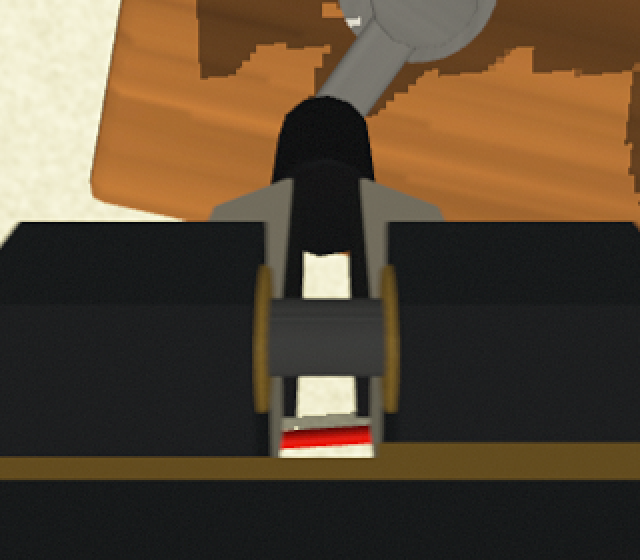

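```bash
python3 - <<'E'
from h import *
from plant import bot
print(bot.tcp_to_grasp)
for f,t in (("wrist1.npz",259.6),("wrist3.npz",128.3)):
    c=load(f);W=world(c);z=W[...,2]-t
    D=c["depth"]>0
    m=D&(z>-60)&(z<60)&(W[...,0]>500)&(W[...,0]<600)&(W[...,2]>165)
    print(f,z[m].min())
    for lo in range(-5,60,6):
        q=m&(z>=lo)&(z<lo+6)
        if q.sum(): p=W[q]; y=p[:,1]; a=y[y>82.5];b=y[y<82.5]; print(lo,q.sum(),p[:,0].min().round(),p[:,0].max().round(),[ (k.min().round(1),k.max().round(1)) if len(k) else None for k in (b,a)])
E
```

```text
18.8
wrist1.npz 36.939639792428466
31 1 561.0 561.0 [(np.float64(32.4), np.float64(32.4)), None]
37 502 542.0 564.0 [(np.float64(26.4), np.float64(35.1)), (np.float64(126.0), np.float64(134.6))]
43 835 542.0 564.0 [(np.float64(20.3), np.float64(35.3)), (np.float64(125.8), np.float64(140.7))]
49 1051 543.0 564.0 [(np.float64(18.3), np.float64(35.2)), (np.float64(125.9), np.float64(142.9))]
55 923 547.0 564.0 [(np.float64(17.3), np.float64(35.0)), (np.float64(125.8), np.float64(143.5))]
wrist3.npz 36.91381733383059
31 1 563.0 563.0 [(np.float64(76.7), np.float64(76.7)), None]
37 230 550.0 566.0 [(np.float64(69.4), np.float64(78.4)), (np.float64(86.7), np.float64(95.3))]
43 433 545.0 566.0 [(np.float64(62.9), np.float64(78.4)), (np.float64(86.7), np.float64(101.6))]
49 636 560.0 566.0 [(np.float64(61.8), np.float64(78.3)), (np.float64(86.7), np.float64(103.5))]
55 408 551.0 566.0 [(np.float64(61.7), np.float64(78.3)), (np.float64(86.7), np.float64(103.3))]
```

```bash
python3 - <<'E'
from h import *
c=load("wrist1.npz");W=world(c)
for z in (259.6,278,297,310):
  for y in (80.5-46,80.5+46):
    p=c["camera_from_world"]@np.array([552.6,y,z,1]); q=c["K"]@p[:3]; print(z,y,(q[:2]/q[2]).round(),p[2].round())
T=np.linalg.inv(c["camera_from_world"]);print(T[:3,3])
for u,v in [(440,300),(450,320),(465,390),(470,405),(480,420),(205,310),(185,380),(175,405)]: print(u,v,W[v,u].round(1),c["color"][v,u],c["depth"][v,u])
E
```

```text
259.6 34.5 [416. 278.] 210.0
259.6 126.5 [230. 278.] 210.0
278 34.5 [424. 293.] 193.0
278 126.5 [221. 293.] 193.0
297 34.5 [435. 312.] 174.0
297 126.5 [210. 312.] 174.0
310 34.5 [443. 328.] 162.0
310 126.5 [202. 327.] 162.0
[631.21593413  80.40209182 455.4104148 ]
440 300 [560.5  34.3 302.2] [16 16 18] 167.18454
450 320 [559.4  34.4 316.7] [16 19 17] 153.6188
465 390 [544.9  34.2 337.5] [15 18 19] 138.02213
470 405 [544.2  34.6 344. ] [15 15 18] 132.03418
480 420 [ 252.3 -122.2   -0.8] [212 207 171] 547.1359
205 310 [557.4 126.3 304.8] [15 16 16] 165.67526
185 380 [579.3 108.2 381.4] [54 55 53] 85.98987
175 405 [544.  126.3 343.8] [19 18 20] 132.24216
```

The depth shows the visible fingertips end about 37 mm above the reported TCP, so the jaws closed just over the knob. Checking the body's height, then I'll open and go about 30 mm lower.

```bash
python3 - <<'E'
from h import *
c=load("wrist1.npz");W=world(c)
for u,v in [(60,320),(60,360),(60,420),(580,320),(130,320),(130,400),(320,360),(320,460),(93,370)]: print(u,v,W[v,u].round(1),"above TCP",(W[v,u,2]-259.6).round(),c["color"][v,u])
E
```

```text
60 320 [588.5 136.8 373.1] above TCP 113.0 [19 21 22]
60 360 [587.2 129.1 386.5] above TCP 127.0 [36 38 40]
60 420 [574.2 131.2 386.9] above TCP 127.0 [28 28 29]
580 320 [588.4  24.9 372.7] above TCP 113.0 [21 21 23]
130 320 [394.4 309.5  -0.7] above TCP -260.0 [226 222 186]
130 400 [561.9 128.8 364.8] above TCP 105.0 [92 88 75]
320 360 [582.4  80.9 378.9] above TCP 119.0 [53 54 52]
320 460 [578.7  80.8 401.3] above TCP 142.0 [23 25 26]
93 370 [581.1 127.  380.5] above TCP 121.0 [55 57 54]
```

Call:
carry_out(
  motion=[
    [0, 0, 0, 0, 0],
    [0, 0, 0, 0, 0],
    [0, 0, 0, 0, 0],
    [0, 0, 0, 0, 0],
    [0, 0, 0, 0, 0],
    [0, 0, 0, 0, 0],
    [0, 0, 0, 0, 0],
  ],
)

```text
time: 4.72
tool_pos: [555.0, 82.6, 128.3]
tcp_rot: [-3.141, 0.001, 0.0]
contact_force: [-0.5, -0.1, -0.1]
grip_width: 70.1
```

Call:
carry_out(
  motion=[
    [0, 0, 0, 0, 0],
    [0, 0, 0, 0, 0],
    [0, 0, 0, 0, 0],
    [0, 0, 0, 8, 0],
    [0, 0, 0, 16, 0],
    [0, 0, 0, 20, 0],
  ],
)

```text
time: 5.48
tool_pos: [554.5, 82.6, 107.2]
tcp_rot: [-3.141, 0.002, 0.0]
contact_force: [-1.1, -0.3, -0.4]
grip_width: 91.8
```

Call:
carry_out(
  motion=[
    [0, 0, 0, 5, 0],
    [0, 0, 0, 10, 0],
    [0, 0, 0, 15, 0],
    [0, 0, 0, 15, 0],
  ],
)

```text
time: 5.98
tool_pos: [554.2, 82.5, 91.8]
tcp_rot: [-3.141, 0.003, 0.0]
contact_force: [0.1, 1.1, -0.1]
grip_width: 91.6
```

```bash
python3 - <<'E'
from plant import bot
import numpy as np,cv2
c=bot.capture("wrist"); cv2.imwrite("pics/wrist4.png",c["color"][:,:,::-1]);np.savez("wrist4.npz",**c)
E
```

```text
(no output)
```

View pics/wrist4.png

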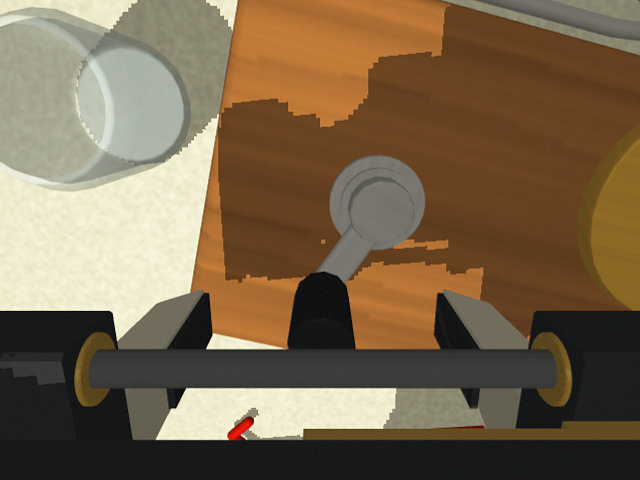

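The knob at (320,315) is centred between the pads, with the tips below its top. Closing.

Call:
carry_out(
  motion=[
    [1, 1, 0, 0, 0],
    [1, 1, 0, 0, 0],
    [1, 1, 0, 0, 0],
    [1, 1, 0, 0, 0],
    [1, 1, 0, 0, 0],
    [1, 1, 0, 0, 0],
    [1, 1, 0, 0, 0],
    [1, 1, 0, 0, 0],
    [1, 1, 0, 0, 0],
    [1, 1, 0, 0, 0],
  ],
)

```text
time: 7.28
tool_pos: [555.4, 82.6, 92.2]
tcp_rot: [-3.141, 0.002, 0.0]
contact_force: [0.5, -0.0, -0.2]
grip_width: 23.0
```

```bash
cat > circ.py <<'E'
import sys,numpy as np
from plant import bot
def rows(cx,cy,r,step,n,rep=0,z=92):
    o=bot.get_obs();p=o["tool_pos"];yaw=o["tcp_rot"][2]
    a0=np.arctan2(p[1]-cy,p[0]-cx)
    print("t",o["time"],"pos",p.round(2),"ang",np.degrees(a0).round(2),"rad",np.hypot(p[1]-cy,p[0]-cx).round(2),"F",o["contact_force"].round(2),"tau_t(cw+) ",)
    t=np.array([np.sin(a0),-np.cos(a0)]);print("F against cw",-(o["contact_force"][:2]@t).round(2),"radial",o["contact_force"][:2]@[np.cos(a0),np.sin(a0)])
    x=np.array([np.cos(yaw),np.sin(yaw)]);y=np.array([np.sin(yaw),-np.cos(yaw)])
    for i in range(1,n+1):
        a=a0-np.radians(step*i);d=np.array([cx+r*np.cos(a),cy+r*np.sin(a)])-p[:2]
        print([1,round(d@x,1),round(d@y,1),round(p[2]-z,1),0],end=", ")
    print()
if __name__=="__main__":
    a=list(map(float,sys.argv[1:]));rows(*a[:4],int(a[4]))
E
python3 circ.py 592.5 57.9 45 9 5
```

```text
t 7.275 pos [555.42  82.57  92.15] ang 146.36 rad 44.53 F [ 0.5 -0.  -0.2] tau_t(cw+) 
F against cw -0.28 radial -0.42128777041272003
[1, np.float64(4.0), np.float64(-5.8), np.float64(0.2), 0], [1, np.float64(9.2), np.float64(-10.6), np.float64(0.2), 0], [1, np.float64(15.0), np.float64(-14.5), np.float64(0.2), 0], [1, np.float64(21.4), np.float64(-17.5), np.float64(0.2), 0], [1, np.float64(28.2), np.float64(-19.4), np.float64(0.2), 0],
```

Call:
carry_out(
  motion=[
    [1, 4, -5.8, 0, 0],
    [1, 9.2, -10.6, 0, 0],
    [1, 15, -14.5, 0, 0],
    [1, 21.4, -17.5, 0, 0],
    [1, 28.2, -19.4, 0, 0],
  ],
)

```text
time: 7.9
tool_pos: [584.0, 102.0, 92.1]
tcp_rot: [-3.141, 0.003, 0.001]
contact_force: [1.2, -4.6, 0.3]
grip_width: 23.3
```

```bash
sed -i 's/print(\[1,.*end=", ")/print("[1, %.1f, %.1f, %.1f, 0]"%(d@x,d@y,p[2]-z),end=", ")/' circ.py; sed -i 's/round(p\[2\]-z,1)/x/' circ.py; python3 circ.py 592.5 57.9 45 8 10
```

```text
t 7.9 pos [584.01 101.96  92.05] ang 100.91 rad 44.88 F [ 1.17 -4.58  0.27] tau_t(cw+) 
F against cw -0.29 radial -4.717147638498134
[1, 6.2, -0.9, 0.1, 0], [1, 12.5, -0.8, 0.1, 0], [1, 18.7, 0.2, 0.1, 0], [1, 24.7, 2.1, 0.1, 0], [1, 30.4, 4.8, 0.1, 0], [1, 35.6, 8.2, 0.1, 0], [1, 40.4, 12.3, 0.1, 0], [1, 44.5, 17.1, 0.1, 0], [1, 47.9, 22.3, 0.1, 0], [1, 50.5, 28.0, 0.1, 0],
```

```bash
cat > seq.py <<'E'
import sys,numpy as np
from plant import bot
cx,cy,r,step,n=map(float,sys.argv[1:6])
o=bot.get_obs();p=o["tool_pos"][:2].copy()
a=np.arctan2(p[1]-cy,p[0]-cx);print(np.degrees(a),np.hypot(*(p-[cx,cy])),o["tool_pos"][2],o["tcp_rot"])
for i in range(int(n)):
    a-=np.radians(step);q=np.array([cx+r*np.cos(a),cy+r*np.sin(a)]);d=q-p;print("[1, %.1f, %.1f, 0, 0]"%(d[0],-d[1]), "ang %.1f"%np.degrees(a));p=q
E
python3 seq.py 592.5 57.5 44.8 10 4
```

```text
100.816055447188 45.26831042943876 92.05409591332995 [-3.14143313e+00  2.59072086e-03  5.62794408e-04]
[1, 7.9, -0.3, 0, 0] ang 90.8
[1, 7.8, 0.6, 0, 0] ang 80.8
[1, 7.6, 1.9, 0, 0] ang 70.8
[1, 7.1, 3.2, 0, 0] ang 60.8
```

Call:
carry_out(
  motion=[
    [1, 7.9, -0.3, 0, 0],
  ],
)

```text
time: 8.02
tool_pos: [592.2, 102.8, 92.1]
tcp_rot: [-3.141, 0.003, 0.001]
contact_force: [0.3, -1.2, 0.7]
grip_width: 23.2
```

Call:
carry_out(
  motion=[
    [1, 7.8, 0.6, 0, 0],
  ],
)

```text
time: 8.15
tool_pos: [600.4, 102.2, 92.1]
tcp_rot: [-3.141, 0.003, 0.001]
contact_force: [-1.3, -3.7, 0.9]
grip_width: 23.3
```

Call:
carry_out(
  motion=[
    [1, 7.6, 1.9, 0, 0],
  ],
)

```text
time: 8.28
tool_pos: [608.3, 100.1, 92.0]
tcp_rot: [-3.141, 0.004, 0.001]
contact_force: [-2.0, -2.8, 2.1]
grip_width: 23.2
```

Call:
carry_out(
  motion=[
    [1, 7.1, 3.2, 0, 0],
  ],
)

```text
time: 8.4
tool_pos: [615.7, 96.7, 92.0]
tcp_rot: [-3.141, 0.004, 0.001]
contact_force: [-2.9, -2.1, 2.0]
grip_width: 23.3
```

```bash
python3 seq.py 592.5 57.5 44.8 10 4
```

```text
59.32864392558519 45.54273833078238 92.00599767943483 [-3.14113357e+00  4.43860874e-03  9.18028700e-04]
[1, 6.0, 5.2, 0, 0] ang 49.3
[1, 5.5, 5.6, 0, 0] ang 39.3
[1, 4.4, 6.4, 0, 0] ang 29.3
[1, 3.2, 7.1, 0, 0] ang 19.3
```

Call:
carry_out(
  motion=[
    [1, 6.0, 5.2, 0, 0],
  ],
)

```text
time: 8.52
tool_pos: [622.5, 91.7, 92.1]
tcp_rot: [-3.14, 0.004, 0.001]
contact_force: [-0.7, 1.7, 1.5]
grip_width: 23.4
```

Call:
carry_out(
  motion=[
    [1, 5.5, 5.6, 0, 0],
  ],
)

```text
time: 8.65
tool_pos: [628.2, 85.8, 92.0]
tcp_rot: [-3.14, 0.004, 0.001]
contact_force: [-2.8, -1.3, 1.1]
grip_width: 23.7
```

Call:
carry_out(
  motion=[
    [1, 4.4, 6.4, 0, 0],
  ],
)

```text
time: 8.78
tool_pos: [632.7, 79.0, 92.0]
tcp_rot: [-3.14, 0.005, 0.001]
contact_force: [-3.2, -0.4, 2.8]
grip_width: 23.4
```

Call:
carry_out(
  motion=[
    [1, 3.2, 7.1, 0, 0],
  ],
)

```text
time: 8.9
tool_pos: [635.8, 71.8, 91.9]
tcp_rot: [-3.139, 0.006, 0.001]
contact_force: [-4.5, 7.3, 3.5]
grip_width: 23.5
```

```bash
python3 seq.py 592.5 57.5 44.8 10 4
```

```text
18.339890238547163 45.5975014067504 91.92805121939439 [-3.13897830e+00  5.56186041e-03  7.51155717e-04]
[1, 1.0, 7.8, 0, 0] ang 8.3
[1, 0.5, 7.8, 0, 0] ang -1.7
[1, -0.9, 7.8, 0, 0] ang -11.7
[1, -2.2, 7.5, 0, 0] ang -21.7
```

Resistance jumped to about 8 N between 28° and 18°, so the spring took hold at about 23°. I'll fit the circle and continue.

```bash
python3 - <<'E'
import numpy as np
P=np.array([[555.4,82.6],[584,102],[592.2,102.8],[600.4,102.2],[608.3,100.1],[615.7,96.7],[622.5,91.7],[628.2,85.8],[632.7,79],[635.8,71.8]])
s=np.linalg.lstsq(np.c_[2*P,np.ones(len(P))],(P**2).sum(1),rcond=None)[0]
r=np.sqrt(s[2]+s[0]**2+s[1]**2);print(s[:2],r,np.hypot(*(P-s[:2]).T)-r,np.degrees(np.arctan2(P[:,1]-s[1],P[:,0]-s[0])).round(1))
E
sed -i 's/z=92/z=92/' circ.py; python3 circ.py 592.8 57.7 45 9 10
```

```text
[592.95770308  57.78049413] 45.0426353297446 [-0.02498399  0.07504573 -0.01675363 -0.00398209 -0.02789717  0.0344099
 -0.06174843 -0.01917254  0.00975189  0.03517463] [146.5 101.5  91.   80.5  70.1  59.7  48.9  38.5  28.1  18.1]
t 8.9 pos [635.78  71.85  91.93] ang 18.22 rad 45.25 F [-4.53  7.26  3.48] tau_t(cw+) 
F against cw 8.32 radial -2.028395135667543
[1, 1.4, 6.9, -0.1, 0], [1, 2.0, 14.0, -0.1, 0], [1, 1.5, 21.0, -0.1, 0], [1, -0.2, 27.9, -0.1, 0], [1, -2.8, 34.4, -0.1, 0], [1, -6.5, 40.5, -0.1, 0], [1, -11.1, 45.8, -0.1, 0], [1, -16.4, 50.4, -0.1, 0], [1, -22.4, 54.1, -0.1, 0], [1, -29.0, 56.9, -0.1, 0],
```

Call:
carry_out(
  motion=[
    [1, 1.4, 6.9, 0, 0],
    [1, 2.0, 14.0, 0, 0],
    [1, 1.5, 21.0, 0, 0],
    [1, -0.2, 27.9, 0, 0],
    [1, -2.8, 34.4, 0, 0],
    [1, -6.5, 40.5, 0, 0],
    [1, -11.1, 45.8, 0, 0],
    [1, -16.4, 50.4, 0, 0],
    [1, -22.4, 54.1, 0, 0],
    [1, -29.0, 56.9, 0, 0],
  ],
)

```text
time: 10.15
tool_pos: [609.3, 15.8, 92.1]
tcp_rot: [-3.137, -0.0, 0.001]
contact_force: [7.5, 5.5, -2.8]
grip_width: 23.5
```

```bash
python3 circ.py 592.96 57.78 45 10 10
```

```text
t 10.15 pos [609.29  15.82  92.15] ang -68.73 rad 45.02 F [ 7.47  5.52 -2.8 ] tau_t(cw+) 
F against cw 8.96 radial -2.4337367239566787
[1, -7.5, 2.2, 0.1, 0], [1, -15.3, 3.0, 0.1, 0], [1, -23.2, 2.5, 0.1, 0], [1, -30.8, 0.6, 0.1, 0], [1, -38.0, -2.5, 0.1, 0], [1, -44.5, -6.9, 0.1, 0], [1, -50.1, -12.3, 0.1, 0], [1, -54.8, -18.6, 0.1, 0], [1, -58.3, -25.7, 0.1, 0], [1, -60.4, -33.2, 0.1, 0],
```

Call:
carry_out(
  motion=[
    [1, -7.5, 2.2, 0, 0],
    [1, -15.3, 3.0, 0, 0],
    [1, -23.2, 2.5, 0, 0],
    [1, -30.8, 0.6, 0, 0],
    [1, -38.0, -2.5, 0, 0],
    [1, -44.5, -6.9, 0, 0],
    [1, -50.1, -12.3, 0, 0],
    [1, -54.8, -18.6, 0, 0],
    [1, -58.3, -25.7, 0, 0],
    [1, -60.4, -33.2, 0, 0],
  ],
)

```text
time: 11.4
tool_pos: [549.5, 46.5, 92.1]
tcp_rot: [-3.141, -0.001, 0.0]
contact_force: [1.4, -8.9, -1.5]
grip_width: 23.6
```

```bash
python3 circ.py 592.96 57.78 45 10 10
```

```text
t 11.4 pos [549.48  46.55  92.14] ang -165.52 rad 44.91 F [ 1.36 -8.89 -1.5 ] tau_t(cw+) 
F against cw 8.95 radial 0.9075575548823219
[1, -1.4, -7.7, 0.1, 0], [1, -1.3, -15.6, 0.1, 0], [1, 0.1, -23.3, 0.1, 0], [1, 2.9, -30.6, 0.1, 0], [1, 6.9, -37.4, 0.1, 0], [1, 12.0, -43.3, 0.1, 0], [1, 18.0, -48.3, 0.1, 0], [1, 24.8, -52.2, 0.1, 0], [1, 32.2, -54.8, 0.1, 0], [1, 40.0, -56.1, 0.1, 0],
```

Wound so far: 23+165.5 = 188.5°.

Call:
carry_out(
  motion=[
    [1, -1.4, -7.7, 0, 0],
    [1, -1.3, -15.6, 0, 0],
    [1, 0.1, -23.3, 0, 0],
    [1, 2.9, -30.6, 0, 0],
    [1, 6.9, -37.4, 0, 0],
    [1, 12.0, -43.3, 0, 0],
    [1, 18.0, -48.3, 0, 0],
    [1, 24.8, -52.2, 0, 0],
    [1, 32.2, -54.8, 0, 0],
    [1, 40.0, -56.1, 0, 0],
  ],
)

```text
time: 12.65
tool_pos: [587.3, 102.5, 91.9]
tcp_rot: [-3.141, 0.004, 0.0]
contact_force: [-8.0, -0.6, 4.6]
grip_width: 23.2
```

```bash
python3 circ.py 592.96 57.78 45 10 10
```

```text
t 12.65 pos [587.35 102.47  91.91] ang 97.16 rad 45.04 F [-7.98 -0.58  4.62] tau_t(cw+) 
F against cw 7.99 radial 0.4241893254018332
[1, 7.8, -0.3, -0.1, 0], [1, 15.6, 0.8, -0.1, 0], [1, 23.1, 3.2, -0.1, 0], [1, 30.0, 6.9, -0.1, 0], [1, 36.2, 11.7, -0.1, 0], [1, 41.5, 17.5, -0.1, 0], [1, 45.6, 24.2, -0.1, 0], [1, 48.6, 31.4, -0.1, 0], [1, 50.2, 39.1, -0.1, 0], [1, 50.5, 46.9, -0.1, 0],
```

Call:
carry_out(
  motion=[
    [1, 7.8, -0.3, 0, 0],
    [1, 15.6, 0.8, 0, 0],
    [1, 23.1, 3.2, 0, 0],
    [1, 30.0, 6.9, 0, 0],
    [1, 36.2, 11.7, 0, 0],
    [1, 41.5, 17.5, 0, 0],
    [1, 45.6, 24.2, 0, 0],
    [1, 48.6, 31.4, 0, 0],
    [1, 50.2, 39.1, 0, 0],
    [1, 50.5, 46.9, 0, 0],
  ],
)

```text
time: 13.9
tool_pos: [638.1, 57.8, 92.0]
tcp_rot: [-3.137, 0.003, 0.001]
contact_force: [-2.1, 8.9, 3.5]
grip_width: 23.4
```

```bash
python3 circ.py 592.96 57.78 45 10 10
```

```text
t 13.9 pos [638.07  57.83  91.98] ang 0.06 rad 45.11 F [-2.05  8.92  3.5 ] tau_t(cw+) 
F against cw 8.92 radial -2.0427082270600536
[1, -0.8, 7.8, -0.0, 0], [1, -2.8, 15.4, -0.0, 0], [1, -6.1, 22.5, -0.0, 0], [1, -10.6, 28.9, -0.0, 0], [1, -16.2, 34.5, -0.0, 0], [1, -22.6, 39.0, -0.0, 0], [1, -29.7, 42.3, -0.0, 0], [1, -37.3, 44.3, -0.0, 0], [1, -45.1, 45.0, -0.0, 0], [1, -52.9, 44.3, -0.0, 0],
```

Wound 383°, so 337° remain to 23°.

Call:
carry_out(
  motion=[
    [1, -0.8, 7.8, 0, 0],
    [1, -2.8, 15.4, 0, 0],
    [1, -6.1, 22.5, 0, 0],
    [1, -10.6, 28.9, 0, 0],
    [1, -16.2, 34.5, 0, 0],
    [1, -22.6, 39.0, 0, 0],
    [1, -29.7, 42.3, 0, 0],
    [1, -37.3, 44.3, 0, 0],
    [1, -45.1, 45.0, 0, 0],
    [1, -52.9, 44.3, 0, 0],
  ],
)

```text
time: 15.15
tool_pos: [588.1, 13.1, 92.1]
tcp_rot: [-3.137, -0.004, 0.001]
contact_force: [9.2, 0.1, -5.1]
grip_width: 23.4
```

```bash
python3 circ.py 592.96 57.78 45 10 10
```

```text
t 15.15 pos [588.1   13.08  92.15] ang -96.2 rad 44.96 F [ 9.18  0.15 -5.09] tau_t(cw+) 
F against cw 9.11 radial -1.1407242249902976
[1, -7.7, -1.5, 0.1, 0], [1, -15.0, -4.3, 0.1, 0], [1, -21.7, -8.4, 0.1, 0], [1, -27.6, -13.6, 0.1, 0], [1, -32.5, -19.7, 0.1, 0], [1, -36.3, -26.6, 0.1, 0], [1, -38.8, -34.0, 0.1, 0], [1, -40.0, -41.7, 0.1, 0], [1, -39.8, -49.6, 0.1, 0], [1, -38.3, -57.3, 0.1, 0],
```

Call:
carry_out(
  motion=[
    [1, -7.7, -1.5, 0, 0],
    [1, -15.0, -4.3, 0, 0],
    [1, -21.7, -8.4, 0, 0],
    [1, -27.6, -13.6, 0, 0],
    [1, -32.5, -19.7, 0, 0],
    [1, -36.3, -26.6, 0, 0],
    [1, -38.8, -34.0, 0, 0],
    [1, -40.0, -41.7, 0, 0],
    [1, -39.8, -49.6, 0, 0],
    [1, -38.3, -57.3, 0, 0],
  ],
)

```text
time: 16.4
tool_pos: [549.3, 68.2, 92.1]
tcp_rot: [-3.14, -0.002, 0.0]
contact_force: [-2.5, -8.2, 1.7]
grip_width: 23.4
```

```bash
python3 circ.py 592.96 57.78 45 10 10
```

```text
t 16.4 pos [549.3   68.18  92.05] ang 166.61 rad 44.88 F [-2.46 -8.24  1.68] tau_t(cw+) 
F against cw 8.59 radial 0.48434999887581764
[1, 2.4, -7.5, 0.1, 0], [1, 6.1, -14.4, 0.1, 0], [1, 11.0, -20.5, 0.1, 0], [1, 16.8, -25.7, 0.1, 0], [1, 23.5, -29.8, 0.1, 0], [1, 30.8, -32.7, 0.1, 0], [1, 38.5, -34.3, 0.1, 0], [1, 46.3, -34.5, 0.1, 0], [1, 54.1, -33.4, 0.1, 0], [1, 61.5, -30.9, 0.1, 0],
```

Call:
carry_out(
  motion=[
    [1, 2.4, -7.5, 0, 0],
    [1, 6.1, -14.4, 0, 0],
    [1, 11.0, -20.5, 0, 0],
    [1, 16.8, -25.7, 0, 0],
    [1, 23.5, -29.8, 0, 0],
    [1, 30.8, -32.7, 0, 0],
    [1, 38.5, -34.3, 0, 0],
    [1, 46.3, -34.5, 0, 0],
    [1, 54.1, -33.4, 0, 0],
    [1, 61.5, -30.9, 0, 0],
  ],
)

```text
time: 17.65
tool_pos: [608.9, 100.0, 92.0]
tcp_rot: [-3.139, 0.002, 0.001]
contact_force: [-8.3, 2.9, 4.9]
grip_width: 23.3
```

```bash
python3 circ.py 592.96 57.78 45 8 6
```

```text
t 17.65 pos [608.88  99.96  91.97] ang 69.32 rad 45.09 F [-8.3   2.9   4.85] tau_t(cw+) 
F against cw 8.79 radial -0.22295049448863485
[1, 5.7, 2.7, -0.0, 0], [1, 11.0, 6.1, -0.0, 0], [1, 15.7, 10.2, -0.0, 0], [1, 19.9, 14.9, -0.0, 0], [1, 23.3, 20.2, -0.0, 0], [1, 26.0, 25.8, -0.0, 0],
```

Call:
carry_out(
  motion=[
    [1, 5.7, 2.7, 0, 0],
    [1, 11.0, 6.1, 0, 0],
    [1, 15.7, 10.2, 0, 0],
    [1, 19.9, 14.9, 0, 0],
    [1, 23.3, 20.2, 0, 0],
    [1, 25.7, 25.0, 0, 0],
    [1, 25.7, 25.0, 0, 0],
    [1, 25.7, 25.0, 0, 0],
  ],
)

```text
time: 18.65
tool_pos: [634.2, 76.2, 92.0]
tcp_rot: [-3.136, 0.003, 0.001]
contact_force: [-2.8, 4.5, 3.3]
grip_width: 23.4
```

```bash
python3 circ.py 592.96 57.78 45 1 4
```

```text
t 18.65 pos [634.15  76.18  91.98] ang 24.07 rad 45.11 F [-2.84  4.5   3.28] tau_t(cw+) 
F against cw 5.26 radial -0.7595865646324986
[1, 0.2, 0.8, -0.0, 0], [1, 0.5, 1.5, -0.0, 0], [1, 0.8, 2.2, -0.0, 0], [1, 1.1, 3.0, -0.0, 0],
```

Call:
carry_out(
  motion=[
    [0, 0, 0, 0, 0],
    [0, 0, 0, 0, 0],
    [0, 0, 0, 0, 0],
    [0, 0, 0, 0, 0],
    [0, 0, 0, 0, 0],
    [0, 0, 0, 0, 0],
    [0, 0, 0, -20, 0],
    [0, 0, 0, -50, 0],
    [0, 0, 0, -90, 0],
    [0, 0, 0, -130, 0],
  ],
)

```text
time: 19.9
tool_pos: [634.4, 75.5, 223.1]
tcp_rot: [-3.136, 0.003, 0.001]
contact_force: [0.1, 0.2, 0.9]
grip_width: 91.9
```

Call:
carry_out(
  motion=[
    [0, 0, 0, 0, 0],
    [0, 0, 0, 0, 0],
    [0, 0, 0, 0, 0],
  ],
)

```text
time: 20.27
tool_pos: [633.7, 75.5, 221.5]
tcp_rot: [-3.136, 0.006, 0.001]
contact_force: [-0.3, 0.7, -0.7]
grip_width: 92.0
```

```bash
python3 - <<'E'
from plant import bot
import numpy as np,cv2
from h import *
o=bot.get_obs();print(o["time"],o["tool_pos"],o["tcp_rot"],o["contact_force"],o["grip_width"])
for n in ["wrist"]:
    c=bot.capture(n); cv2.imwrite(f"pics/{n}5.png",c["color"][:,:,::-1]); np.savez(f"{n}5.npz",**c)
W=world(c);z=W[...,2];D=c["depth"]>0
for lo,hi in [(150,163),(108,120)]:
    k,l,s,_=cv2.connectedComponentsWithStats((D&(z>lo)&(z<hi)).astype(np.uint8))
    for j in range(1,k):
        if s[j,4]>40:
            p=W[l==j]; print(lo,s[j].tolist(),np.median(p,0).round(1),p.min(0).round(1),p.max(0).round(1),c["color"][l==j].mean(0).round(), cv2.minEnclosingCircle(p[:,:2].astype(np.float32)))
E
```

```text
20.275 [633.68513059  75.47671492 221.53433978] [-3.13635446e+00  6.38626863e-03  1.08288870e-03] [-0.31000798  0.68251304 -0.72687416] 92.0286232225816
150 [303, 221, 37, 38, 1083] [634.3  76.8 158.4] [621.7  65.3 150.1] [644.9  88.4 160.6] [38. 36. 35.] ((633.1744384765625, 77.08087158203125), 12.120207786560059)
108 [309, 208, 29, 12, 45] [643.2  75.8 117.3] [637.2  65.6 108. ] [644.8  86.  119.8] [34. 32. 30.] ((638.4899291992188, 75.79121398925781), 10.302972793579102)
108 [329, 239, 36, 53, 1155] [595.3  59.5 113.2] [578.6  44.3 108.2] [619.7  71.2 115.8] [198. 193. 179.] ((599.4653930664062, 57.970558166503906), 20.871984481811523)
108 [502, 244, 82, 74, 3649] [586.5 -96.1 113.7] [ 560.2 -119.4  108. ] [619.6 -58.8 120. ] [130. 124. 108.] ((589.5390014648438, -89.03846740722656), 30.582393646240234)
```

View pics/wrist5.png

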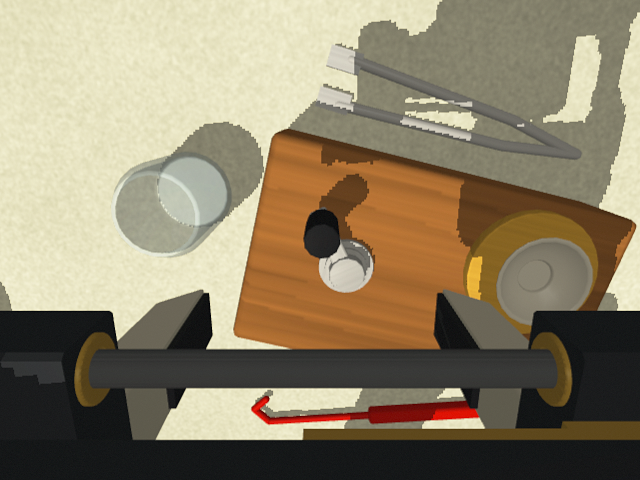

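The knob rests at about 25° at pixel (320,235), matching the arm's reading. Now I move behind the brake tab with closed fingers.

Call:
carry_out(
  motion=[
    [0.5, -30, 41, 0, 3],
    [1, -62, 83, 0, 6],
    [1, -93, 125, 0, 9],
    [1, -124, 166, 0, 12],
    [1, -154, 207, 0, 13.5],
    [1, -154, 207, 0, 13.5],
    [1, -154, 207, 10, 13.5],
    [1, -154, 207, 20, 13.5],
    [1, -154, 207, 20, 13.5],
  ],
)

```text
time: 21.45
tool_pos: [479.6, -130.4, 200.0]
tcp_rot: [-3.137, 0.01, -0.233]
contact_force: [-0.5, -0.0, 1.0]
grip_width: 6.4
```

```bash
python3 - <<'E'
from plant import bot
import numpy as np,cv2
from h import *
o=bot.get_obs();print(o["time"],o["tool_pos"],o["tcp_rot"],o["contact_force"],o["grip_width"])
for n in ["wrist"]:
    c=bot.capture(n); cv2.imwrite(f"pics/{n}6.png",c["color"][:,:,::-1]); np.savez(f"{n}6.npz",**c)
W=world(c);z=W[...,2];D=c["depth"]>0
m=D&(abs(W[...,0]-488)<25)&(abs(W[...,1]+85)<40)&(z>106)&(z<125)
p=W[m]
if len(p): 
    print(len(p),np.median(p[:,2])); q=p[p[:,2]>np.median(p[:,2])-2];print(cv2.minAreaRect(q[:,:2].astype(np.float32)))
E
```

```text
21.45 [ 479.58082691 -130.37166309  199.9856627 ] [-3.13730477  0.01016245 -0.23279106] [-0.49152366 -0.04039821  1.02980514] 6.382050433807388
544 115.19871824372959
((488.1902770996094, -97.14973449707031), (9.842427253723145, 23.55620002746582), 75.1435775756836)
```

View pics/wrist6.png

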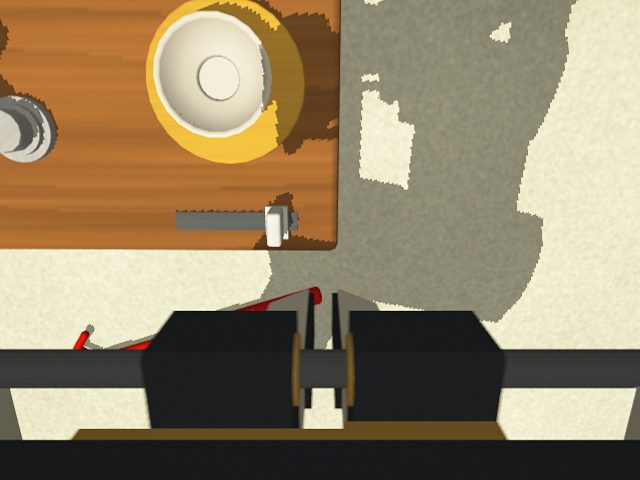

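Tab at pixel (275,225), square to the tool, with the fingers behind it. Descending.

Call:
carry_out(
  motion=[
    [1, 0, 0, 30, 0],
    [1, 0, 0, 60, 0],
    [1, 0, 0, 90, 0],
    [1, 0, 0, 110, 0],
    [1, 0, 0, 122, 0],
    [1, 0, 0, 122, 0],
  ],
)

```text
time: 22.25
tool_pos: [478.9, -129.6, 78.3]
tcp_rot: [-3.137, 0.01, -0.233]
contact_force: [0.1, 0.3, -0.4]
grip_width: 0.5
```

Call:
carry_out(
  motion=[
    [1, 0, 0, 4, 0],
    [1, 0, 0, 8, 0],
    [1, 0, 0, 12, 0],
    [1, 0, 0, 12, 0],
  ],
)

```text
time: 22.75
tool_pos: [478.6, -129.5, 66.1]
tcp_rot: [-3.137, 0.01, -0.233]
contact_force: [0.0, -0.0, -0.3]
grip_width: -0.1
```

```bash
python3 - <<'E'
from plant import bot
import numpy as np,cv2
o=bot.get_obs();print(o["time"],o["tool_pos"],o["tcp_rot"],o["contact_force"],o["grip_width"])
c=bot.capture("wrist"); cv2.imwrite("pics/wrist7.png",c["color"][:,:,::-1])
c=bot.capture("side"); cv2.imwrite("pics/side7.png",cv2.resize(c["color"][130:310,280:480,::-1],None,fx=3,fy=3,interpolation=cv2.INTER_CUBIC))
E
```

```text
22.75 [ 478.60419761 -129.48342538   66.10668114] [-3.13726198  0.01040074 -0.2325872 ] [ 0.00269807 -0.02916947 -0.32751874] -0.0734279227720513
```

View pics/wrist7.png

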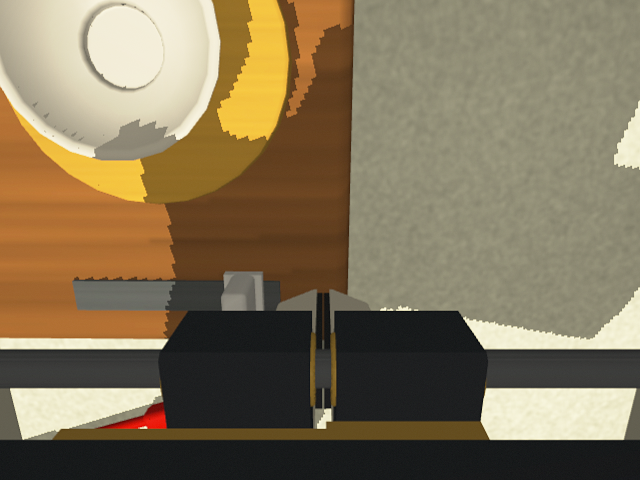

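View pics/side7.png

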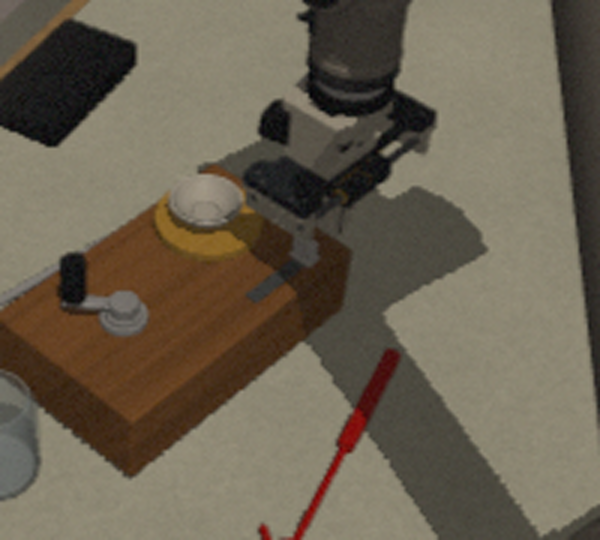

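Call:
carry_out(
  motion=[
    [1, 0, -6, 0, 0],
    [1, 0, -12, 0, 0],
    [1, 0, -18, 0, 0],
    [1, 0, -24, 0, 0],
    [1, 0, -29, 0, 0],
    [1, 0, -34, 0, 0],
    [1, 0, -39, 0, 0],
    [1, 0, -43, 0, 0],
    [1, 0, -47, 0, 0],
  ],
)

```text
time: 23.98
tool_pos: [489.8, -83.6, 66.6]
tcp_rot: [-3.137, 0.01, -0.233]
contact_force: [-0.2, -2.7, 0.2]
grip_width: 0.2
```

```bash
cat > look.py <<'E'
import sys
from plant import bot
import numpy as np,cv2
from h import *
o=bot.get_obs();print(o["time"],o["tool_pos"].round(1),o["tcp_rot"],o["contact_force"].round(2))
e=np.array([.233,.972]);print("along ey from tab start",(o["tool_pos"][:2]-[488.2,-97.1])@e)
c=bot.capture("wrist"); cv2.imwrite(f"pics/{sys.argv[1]}.png",c["color"][:,:,::-1])
W=world(c);z=W[...,2]
m=(c["depth"]>0)&(abs(W[...,0]-493)<25)&(abs(W[...,1]+75)<50)&(z>106)&(z<122)
p=W[m];s=(p[:,:2]-[488.2,-97.1])@e
print(len(p),"front edge travel (98 pct minus 5)",np.percentile(s,98)-5 if len(p) else None)
E
python3 look.py wrist8
```

```text
23.975 [489.8 -83.6  66.6] [-3.13740666  0.00970059 -0.23258815] [-0.2  -2.68  0.23]
along ey from tab start 13.451596290336605
1755 front edge travel (98 pct minus 5) 31.487761493474373
```

View pics/wrist8.png

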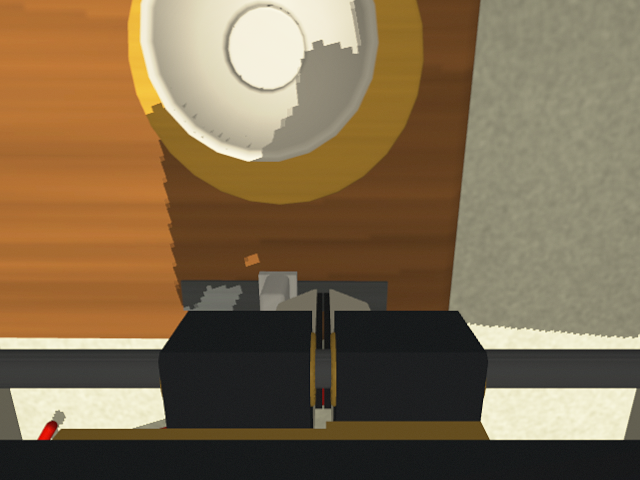

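Tab at pixel (278,290) is moving at about 2.7 N, roughly 31 mm along. I'll go on and approach the stop softly.

Call:
carry_out(
  motion=[
    [1, 0, -3, 0, 0],
    [1, 0, -6, 0, 0],
    [1, 0, -9, 0, 0],
    [1, 0, -9, 0, 0],
  ],
)

```text
time: 24.52
tool_pos: [492.0, -74.1, 66.7]
tcp_rot: [-3.137, 0.01, -0.232]
contact_force: [0.1, -1.2, -0.5]
grip_width: 0.5
```

Call:
carry_out(
  motion=[
    [1, 0, -1, 0, 0],
    [1, 0, -2, 0, 0],
  ],
)

```text
time: 24.78
tool_pos: [492.5, -72.2, 66.6]
tcp_rot: [-3.137, 0.01, -0.232]
contact_force: [0.3, -2.4, 1.0]
grip_width: 0.3
```

```bash
python3 look.py wrist9
```

```text
24.775 [492.5 -72.2  66.6] [-3.13690582  0.00963164 -0.2324062 ] [ 0.26 -2.44  1.02]
along ey from tab start 25.16184593812692
1765 front edge travel (98 pct minus 5) 43.05730714123491
```

Call:
carry_out(
  motion=[
    [1, 0, -0.5, 0, 0],
    [1, 0, -1, 0, 0],
  ],
)

```text
time: 25.08
tool_pos: [492.7, -71.3, 66.7]
tcp_rot: [-3.137, 0.01, -0.232]
contact_force: [-0.4, -4.1, 0.8]
grip_width: 0.4
```

Call:
carry_out(
  motion=[
    [1, 0, -0.5, 0, 0],
    [1, 0, -1, 0, 0],
  ],
)

```text
time: 25.32
tool_pos: [492.8, -71.1, 66.7]
tcp_rot: [-3.138, 0.01, -0.232]
contact_force: [-1.6, -7.5, 1.3]
grip_width: 0.3
```

Call:
carry_out(
  motion=[
    [1, 0, -1, 0, 0],
    [1, 0, -1, 0, 0],
  ],
)

```text
time: 25.58
tool_pos: [492.8, -71.1, 66.8]
tcp_rot: [-3.14, 0.01, -0.232]
contact_force: [-0.7, -7.5, 1.2]
grip_width: 0.4
```

```bash
python3 look.py wrist10
```

```text
25.575 [492.8 -71.1  66.8] [-3.14007539  0.00965502 -0.23186608] [-0.72 -7.46  1.24]
along ey from tab start 26.318894521824067
1736 front edge travel (98 pct minus 5) 43.99818901297081
```

The tab is at its hard stop: no more travel, and force is up to 7.5 N. Backing off and lifting away.

Call:
carry_out(
  motion=[
    [1, 0, 4, 0, 0],
    [1, 0, 10, 0, 0],
    [1, 0, 12, -20, 0],
    [1, 0, 12, -60, 0],
    [1, 0, 12, -100, 0],
    [1, 0, 12, -140, 0],
    [1, -40, 12, -160, 0],
    [1, -40, 12, -160, 0],
    [1, -40, 12, -160, 0],
  ],
)

```text
time: 26.75
tool_pos: [452.7, -74.2, 226.8]
tcp_rot: [-3.14, 0.01, -0.232]
contact_force: [-0.1, 1.0, 0.6]
grip_width: 0.0
```

```bash
python3 look.py wrist11; python3 - <<'E'
from plant import bot
from h import *
c=bot.capture("top");cv2.imwrite("pics/top11.png",c["color"][:,:,::-1])
a=load("top0.npz");d=cv2.absdiff(c["color"],a["color"]).max(2)
# tab position now
w=bot.capture("wrist");W=world(w);z=W[...,2]
m=(w["depth"]>0)&(abs(W[...,0]-496)<25)&(abs(W[...,1]+65)<50)&(z>112.5)&(z<122)
p=W[m]
if len(p): r=cv2.minAreaRect(p[:,:2].astype(np.float32));print(r,"travel",(np.array(r[0])-[488.2,-97.1])@[.233,.972])
E
```

```text
26.75 [452.7 -74.2 226.8] [-3.13965182  0.00971277 -0.23194787] [-0.14  0.99  0.58]
along ey from tab start 14.01891663672636
484 front edge travel (98 pct minus 5) 44.62328543770304
((498.5540771484375, -53.33262634277344), (10.11325740814209, 22.86174201965332), 77.33765411376953) travel 44.95438717041015
```

View pics/wrist11.png

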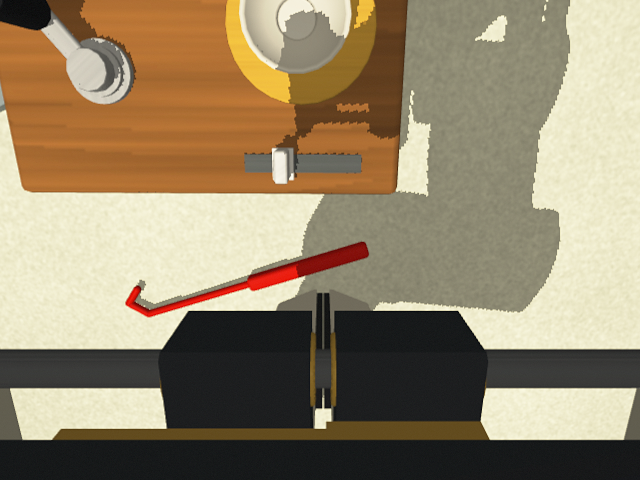

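View pics/top11.png

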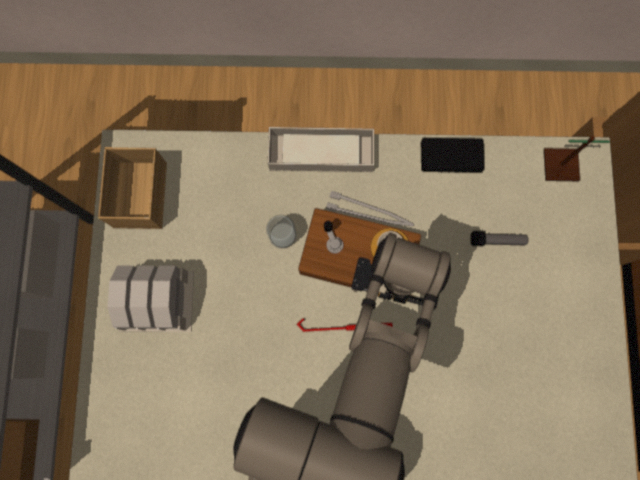

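Wrist view: the tab at (283,165) has travelled 45 mm. In the top view the jar, tong, torch, handle and tins look unmoved. The arm is clear, so I'm handing in.

```bash
python3 - <<'E'
from plant import bot
print(bot.close_job()); o=bot.get_obs();print(o["time"],o["contact_force"])
E
```

```text
the job is handed in; nothing more can be done
None
the job is handed in; nothing more can be done
```

The lantern is wound about two full turns and the brake tab is at the run end of its slot. I handed the job in at about 27 s; no verdict is reported.

- **Winding:** The mainspring took hold about 123° from the start. Resistance at the knob rose from about 1 N to about 8 N between two readings 10° apart. From the middle of that gap I wound on to within about 1° of two turns by the arm's reading. With the uncertainty in the starting point that is about 719° ± 5°, against the ±30° allowed. After I let go, the wrist camera showed the knob at about 25°, matching the arm's 24°.
- **Brake:** Pushing took about 2.5 N, and at the end the tab stopped with the force at about 7.5 N. The camera measured 45.0 mm of travel, the full slot.
- **Bystanders:** By eye in the final pictures, the jar, tong, handle, torch and tins look where they were. I did not measure them. The arm hid part of the dish in the final top view, but it still sits on the turntable in the wrist view.
- **A disagreement:** The fingertips really end about 37 mm above the reported TCP. Because of that, my first grip closed on air just above the knob, with no contact force felt. I corrected the height for both later jobs.

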